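# Fit the drip pan under the stall grill

### The arm

A 6-joint arm with a two-finger parallel gripper is mounted at the origin on the work surface. World frame = base frame: x ahead of the robot, y to its left, z up, the work surface at z = 0. Lengths are in m, angles in rad, forces in N, time in s.
With the tool pointing down it reaches from about 0.3 to 0.875 m from the base axis. Payload 6.4 kg.
Tool frame: the origin (TCP) lies midway between the tips of the shut fingers; the grasp point (between the pads) lies 19 mm behind it; z points along the fingers, y is the line along which they close (so a half turn about z gives the same grasp; the last joint's range is limited). The gripper opens to 85 mm and grips with 20 to 120 N. Pads are 22 mm wide; open, the fingers measure 114 mm over their backs; the gripper's body (76 mm by 85 mm) begins 54 mm behind the grasp point. The pads swing forward as they close: fully open they stand 13 mm farther back than shut.
Start: joints at [-1.501, 0.181, 1.607, -0, 1.354, -0.206], TCP at [0.157, -0.553, 0.231] pointing down, gripper open.
Joint ranges: [-2.99, 2.99], [-0.89, 2.07], [0.3, 2.58], [-1.14, 4.28], [0, 2.63], [-3.12, 3.12]. Speed limits (rad/s): [2.57, 2.57, 3.01, 3.14, 3.14, 3.14].

### API

Orientations are given as a unit quaternion [w, x, y, z].
In Python, from bench import status, camera, ctrl gives the robot as it stands. The module is installed in compiled form; this text tells all that it offers.
- The arm moves only by the shell command python3 -m handwheel 'ROWS'. ROWS is JSON, a list that holds one entry, the list of rows, each a list of 7 numbers: the opening, from -1 (shut) to 1 (fully open), then the shift along the tool's x, y, z in cm, then the turn, a rotation vector about the tool's x, y, z in degrees. A call has 1 to 10 rows; each row is the pose to reach, as a shift and turn from the pose commanded when the call began, along the tool's axes at that moment; what a row does not reach only later rows make up. A row lasts 1/8 s, in which the tool goes at most 62.5 mm and 10.7 degrees, less where a joint would pass 70% of its speed; a pose out of reach is approached as far as the arm can. A call with a gripper value outside its range is refused whole. The fingers move at their own pace and stop on an object; the grip force is fixed at half the most. Time passes only in rows, so rows that repeat a pose let the fingers close. It gives the time, the measured TCP pose, the force, the opening and the grip force at its end, in the units of the state.
- status.get_obs(): the state, without advancing time (a new reading comes with each control period).
- camera(name): name is "scene" or "top"; returns a dict with "frame" (400x640x3 uint8, blue, green, red), "depth" (400x640 float32, m along the optical axis (not along the pixel's ray), 0 where there is no reading), "fx", "fy", "cx", "cy" (pixels), "dist" ([k1, k2, p1, p2, k3] as OpenCV has them; the pictures are not rectified), "extrinsics" (4x4, takes a point from camera to world coordinates). Camera axes: x right, y down, z forward; pixel columns grow to the right and rows downward; lengths in m; the calibration is good to about 2 mm. A picture is of the moment at which its call begins.
- ctrl.hand_in(): hands the job in; it is judged then, once.
The state is a dict: "time_s": time; "q": joint angles; "dq": joint speeds; "joint_efforts": joint torques, N m; "eef_pos": TCP position; "eef_rot": TCP orientation; "wrist_force": force on the tool from outside, world axes, zero at the start; "torque": the same for the moment, N m; "opening": opening from 0.0 (shut) to 1.0 (fully open); "grasp_force": force on a finger pad.
Only numpy, scipy, OpenCV 4.12 (cv2) and the standard library are available. Lean on these libraries where they do the work, as an engineer would, in place of code of your own. Each camera call takes 0.05 s, during which the arm holds its last target. There are 200 camera calls.

### The job

Get the grill ready for service: pull the drawer of the low steel unit out to its stop, lift the drip pan out and set it down gently on the table in front of the grill with its handle towards you. Then slide it straight in between the grill's skids, clear of the grill's underside, until its far end meets the stop bar and only its handle sticks out, and finally push the empty drawer fully home. Leave the tongs where they lie.

Things in the scene. Friction and masses are not known exactly. Their poses are not given: they have to be found in the camera images.
- unit_drawer0 (a joint): The one drawer of the low steel unit, in m: 0 = shut, 0.1976 = out at its stop. It starts ajar by 50 to 80 mm. It slides freely and level (about 1 N friction, a little damping) along the unit's front normal, and stays where it is left.
- unit_drawer0_handle (a point): Centre of the drawer's horizontal bar handle, 72 mm above the table. The bar is 11 mm thick, 120 mm long along this point's y, its axis 45 mm in front of the drawer's face, on two thin stems 51 mm either side of the centre. The point moves with the drawer; its own -x axis is the pulling direction (z up). The drawer's inner front wall face lies 66 mm behind (+x of) this point.
- unit: The low steel drawer unit, 280 deep, 320 wide, 110 mm high, fixed, left or right on the table; origin on the table under the middle of its front, x pointing into it. The drawer inside is 235 (x) by 278 (y) mm, floor 22 mm above the table, front panel top at 97 mm, side walls at 88 mm; fully out, its first 192 mm are clear of the top. Two bottles on its back half reach 270 mm.
- pan_mid (a point): Centre of the drip pan's open rectangular aluminium trough, half-way up (20 mm above its underside). The trough is 110 mm long (x), 60 wide (y), 40 high, walls 4 mm, about 0.3 kg. A straight handle bar sticks out on its -x side: 195 mm long in all. It starts lying across the drawer, handle towards the unit's -y side (the right seen from the robot).
- pan_grip (a point): Point on the drip pan's handle bar, 120 mm from the trough's centre (along the pan's -x) and 27 mm above the pan's underside. The bar is 18 mm wide (pan's y), 18 mm high, 85 mm long, and ends 20 mm beyond this point. The axes are those of the pan.
- grill_base: Fixed base of the stainless grill: two skids, four feet, a stop bar; left or right on the table, opposite the unit. Origin on the table, under the middle of the grill's front face; x points into the grill, away from the robot. The bay between the skids is 140 mm wide, centred on y = 0. Stop bar 30 mm high, its front at x = 118 mm: with the pan against it the trough's centre is at x = 63 and the handle point at x = -57 mm.
- grill: The grill itself, carried by the base, same origin and axes; its underside, 65 mm above the table, is the overhang that the pan must not touch. Front face at x = 0, 380 mm wide, 350 deep, up to 200 mm above the table, with two knobs 18 mm proud at y = +-130 mm.
- pan: The whole drip pan; origin at the centre of the trough's underside, axes as for its centre.
- tongs: Steel grill tongs, about 190 mm long, 40 mm wide, 10 mm high, lying on the table beside the way into the grill's bay, 120 mm or more from its middle line. Origin at their middle.

How it is judged:
On the way, in this order (a step that is already met when the one before it is completed fails the run):
1. the drawer is out to its stop (within 8 mm) (value of joint unit_drawer0 above 0.1896 m), for 0.2 s.
2. the drip pan lies flat on the table in front of the grill, its far end not yet in the bay (15 mm allowed), handle towards the robot (height (world z) of pan_mid below 0.026 m and angle between pan_mid's own z axis and vertical below 0.1 rad and x of pan_mid in the frame of grill_base below -0.04 m and y of pan_mid in the frame of grill_base between -0.12 and 0.12 m and angle between the x axis of pan_mid and the x axis of grill_base, either way round below 0.5 rad and x of pan_grip in the frame of grill_base below -0.13 m), for 0.2 s.
3. the pan is under the grill with its far end at the stop bar (within about 15 mm), straight (height (world z) of pan_mid below 0.026 m and angle between pan_mid's own z axis and vertical below 0.1 rad and x of pan_mid in the frame of grill_base between 0.048 and 0.075 m and y of pan_mid in the frame of grill_base between -0.032 and 0.032 m and angle between the x axis of pan_mid and the x axis of grill_base, either way round below 0.2 rad and x of pan_grip in the frame of grill_base below -0.01 m), for 0.2 s.
4. the drawer is shut (within 8 mm) (value of joint unit_drawer0 below 0.008 m), for 0.2 s.
At the end, for the whole second after the job is handed in: The drip pan lies flat and at rest on the table under the grill, handle out towards the robot, its far end within about 15 mm of the stop bar, within 32 mm of the bay's middle line and within 0.2 rad of straight, and the drawer is shut to within 8 mm (all of step 3 and value of joint unit_drawer0 below 0.008 m and linear speed of pan below 0.02 m/s); the robot touches nothing.
It fails at once if the pan presses against the grill's underside or front (over 2 N) (contact force between pan and grill above 2 N).
It fails at once if the pan is dropped or slammed on the table (faster than 0.5 m/s within 12 mm of it) (height (world z) of pan_mid below 0.032 m and linear speed of pan above 0.5 m/s).
It fails at once if the tongs are moved by more than 40 mm (distance of tongs from where it was at the start of the episode above 0.04 m).
It also fails if it takes over 72 s, if anything falls off the work surface, if the arm or the gripper's body presses on something with over 40 N, if the wrist force passes 120 N, or if a joint passes its speed limit or range.

## Working session

There is one attempt and no reset: what is moved stays moved. The work goes in short steps, Python scripts to look and compute and a shell command to move; the robot and the scene stay as the last step left them, time stands still between calls to the robot, and variables do not carry over. Pictures are saved under pics/ and viewed, at most 10 in all, crops included, and the job is handed in when it is done.

```bash
mkdir -p pics
cat > h.py <<'E'
import numpy as np, cv2, pickle
from scipy.spatial.transform import Rotation as R
from bench import status, camera, ctrl
def grab(n,save=None):
    c=camera(n); pickle.dump(c,open(f'{n}.pkl','wb'))
    if save: cv2.imwrite(f'pics/{save}.png',c['frame'])
    return c
def K(c): return np.array([[c['fx'],0,c['cx']],[0,c['fy'],c['cy']],[0,0,1.]])
def rays(c,uv):
    n=cv2.undistortPoints(np.array(uv,float).reshape(-1,1,2),K(c),np.array(c['dist'],float))[:,0]
    d=np.c_[n,np.ones(len(n))]; E=np.array(c['extrinsics']); return E[:3,3],d@E[:3,:3].T
def plane(c,uv,z):
    o,d=rays(c,uv); return o+d*((z-o[2])/d[:,2])[:,None]
def cloud(c,uv):
    uv=np.array(uv); o,d=rays(c,uv); z=c['depth'][uv[:,1].astype(int),uv[:,0].astype(int)]; return o+d*z[:,None]
def st():
    s=status.get_obs(); return s
def delta(p,x_dir=None):
    """shift in tool cm to bring the TCP to world p"""
    s=st(); r=R.from_quat(np.array(s['eef_rot'])[[1,2,3,0]]); return r.inv().apply(np.array(p)-s['eef_pos'])*100
E
python3 - <<'E'
from h import *
for n in('scene','top'):
    c=grab(n,n+'0'); print(n,np.round(c['extrinsics'],3).tolist(),c['fx'],c['dist'])
s=st();print(s)
print(R.from_quat(np.array(s['eef_rot'])[[1,2,3,0]]).as_matrix().round(3))
E
```

```text
scene [[-0.607, 0.75, -0.263, 0.859], [0.795, 0.57, -0.208, 0.229], [-0.006, -0.336, -0.942, 0.988], [0.0, 0.0, 0.0, 1.0]] 379.20726622779785 [-0.05416556  0.          0.          0.          0.        ]
top [[-0.015, -0.979, 0.205, 0.441], [-1.0, 0.016, 0.001, 0.019], [-0.004, -0.205, -0.979, 0.923], [0.0, 0.0, 0.0, 1.0]] 370.28378932396606 [0.00603042 0.         0.         0.         0.        ]
{'time_s': 0.1, 'q': array([-1.50130646e+00,  1.81466246e-01,  1.60791799e+00,  2.90927928e-06,
        1.35382303e+00, -2.06275005e-01]), 'dq': array([-7.64654446e-05, -5.83730716e-04, -2.18654417e-03, -5.91936838e-04,
        5.72652998e-04,  1.57387715e-03]), 'joint_efforts': array([ 4.24857826e-04, -4.45874119e+01, -3.52239561e+01, -2.54399574e-04,
        4.08853433e-03,  1.46712398e-05]), 'eef_pos': array([ 0.15655823, -0.55274797,  0.23046972]), 'eef_rot': array([-8.05322407e-04,  9.90508988e-01,  1.37445602e-01,  5.65877137e-05]), 'wrist_force': array([ 1.09074694, -0.47281987, -0.58965389]), 'torque': array([ 0.01099857, -0.02372924, -0.0092618 ]), 'grasp_force': 0.0, 'opening': 1.0006292363240061}
[[ 0.962  0.272 -0.   ]
 [ 0.272 -0.962  0.002]
 [ 0.    -0.002 -1.   ]]
```

View pics/scene0.png

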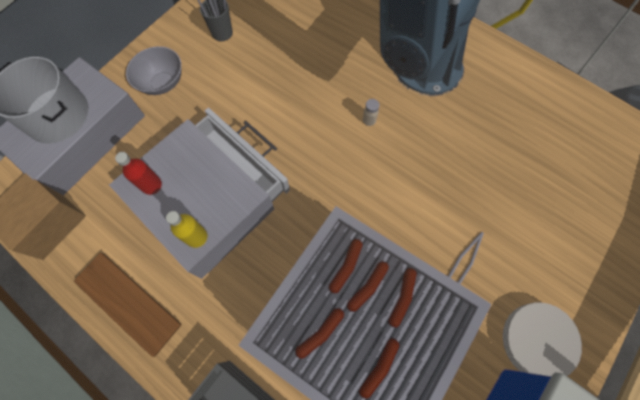

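View pics/top0.png

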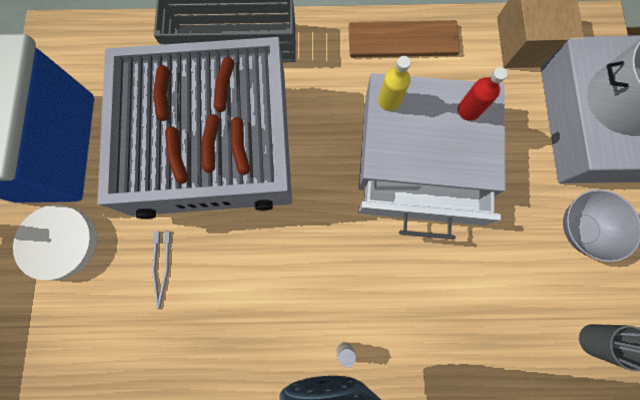

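The top view shows the grill at left (front edge v≈205, u 100–290), the tongs at (162,270) and the unit at right (front v≈205). Its drawer is ajar, with the bar handle from (402,234) to (455,236). In the scene view the handle runs from (242,125) to (272,152).

```bash
cat > m.py <<'E'
from h import *
def full(c):
    v,u=np.mgrid[0:400,0:640]; uv=np.c_[u.ravel(),v.ravel()]; P=cloud(c,uv); P[c['depth'].ravel()==0]=np.nan; return uv,P
def rect(Q):
    r=cv2.minAreaRect(Q[:,:2].astype(np.float32)*1000); return np.round(cv2.boxPoints(r)).tolist()
if __name__=='__main__':
  for n in('top','scene'):
    c=pickle.load(open(n+'.pkl','rb')); uv,P=full(c); f=c['frame'].reshape(-1,3).astype(int); g=f.mean(1)
    x,y,z=P.T
    m=(z>.1)&(z<.12)&(y<-.05)&(y>-.5)&(x>.5)&(x<.9)
    mm=np.zeros(400*640,np.uint8);mm[m]=1
    k,l,s,_=cv2.connectedComponentsWithStats(cv2.erode(mm.reshape(400,640),np.ones((3,3))));i=1+s[1:,4].argmax();m=(l==i).ravel()
    print(n,'unit top',rect(P[m]),np.nanmedian(z[m]))
    m=(z>.185)&(z<.215)&(y>0)&(y<.6)&(x>.3); print(' grill top',rect(P[m]),np.nanmedian(z[m]))
    m=(z>.06)&(z<.084)&(y<0)&(y>-.4)&(x>.4)&(x<.62)&(g<110); 
    print(' handle',m.sum(),rect(P[m]),np.nanmedian(z[m]),uv[m].min(0),uv[m].max(0))
    m=(z>.006)&(z<.03)&(y>.1)&(y<.6)&(x>.25)&(x<.5); print(' tongs',m.sum(),rect(P[m]) if m.sum()>5 else '')
    m=(z>.09)&(z<.103)&(y<-.05)&(y>-.4)&(x>.4)&(x<.7);print(' frontpanel',rect(P[m]))
E
python3 m.py
```

```text
top unit top [[639.0, -398.0], [896.0, -426.0], [930.0, -110.0], [674.0, -82.0]] 0.11017894785212512
 grill top [[602.0, 464.0], [624.0, 84.0], [976.0, 104.0], [953.0, 484.0]] 0.19541888262103835
 handle 611 [[525.0, -380.0], [576.0, -386.0], [610.0, -80.0], [559.0, -75.0]] 0.07584250747165366 [362 208] [494 238]
 tongs 237 [[385.0, 179.0], [496.0, 177.0], [502.0, 599.0], [391.0, 600.0]]
 frontpanel [[561.0, -384.0], [641.0, -396.0], [691.0, -82.0], [610.0, -70.0]]
scene unit top [[640.0, -399.0], [896.0, -421.0], [924.0, -100.0], [668.0, -77.0]] 0.10901817566332106
 grill top [[598.0, 466.0], [619.0, 86.0], [972.0, 105.0], [950.0, 486.0]] 0.1958013892929532
 handle 373 [[524.0, -362.0], [595.0, -370.0], [627.0, -81.0], [555.0, -73.0]] 0.07432359382982656 [210 121] [283 185]
 tongs 164 [[306.0, 197.0], [434.0, 161.0], [550.0, 577.0], [422.0, 613.0]]
 frontpanel [[515.0, -370.0], [601.0, -397.0], [699.0, -80.0], [613.0, -54.0]]
```

```bash
cat > hd.py <<'E'
from h import *
def bar(c,box,ref=None):
    u0,v0,u1,v1=box; f=c['frame'][v0:v1,u0:u1].astype(int)
    m=((f.max(2)-f.min(2)<28)&(f.mean(2)<95)); vv,uu=np.nonzero(m); return np.c_[uu+u0,vv+v0]
if __name__=='__main__':
    t=pickle.load(open('top.pkl','rb'));s=pickle.load(open('scene.pkl','rb'))
    yaw=np.radians(-5.8);ex=np.array([np.cos(yaw),np.sin(yaw)]);ey=np.array([-ex[1],ex[0]])
    for c,b in((t,(395,212,465,245)),(s,(232,115,280,160))):
        uv=bar(c,b); P=plane(c,uv,.074)[:,:2]-[.654,-.239]; a=np.c_[P@ex,P@ey]*1000
        print(len(uv),np.histogram(a[:,0],bins=np.arange(-180,-40,6)),np.percentile(a,[1,50,99],0).round())
        front=a[a[:,0]<np.percentile(a[:,0],1)+14]; print('bar y',np.percentile(front[:,1],[0,100]),'x',np.median(front[:,0]))
    ims=[cv2.resize(c['frame'][b[1]:b[3],b[0]:b[2]],None,fx=5,fy=5,interpolation=cv2.INTER_CUBIC) for c,b in((t,(390,170,510,245)),(s,(200,100,300,195)))]
    H=max(i.shape[0] for i in ims); ims=[cv2.copyMakeBorder(i,0,H-i.shape[0],0,0,0) for i in ims]
    I=np.hstack(ims);cv2.imwrite('pics/crop1.png',cv2.resize(I,(800,int(I.shape[0]*800/I.shape[1]))));print(I.shape)
E
python3 hd.py
```

```text
382 (array([  0,   0,   0,   0,   0,   0,   0,   0,   0,   0,   0, 120, 100,
        13,  13,  11,  10,  27,  34,  53,   1,   0,   0]), array([-180, -174, -168, -162, -156, -150, -144, -138, -132, -126, -120,
       -114, -108, -102,  -96,  -90,  -84,  -78,  -72,  -66,  -60,  -54,
        -48,  -42])) [[-113.  -69.]
 [-105.   -3.]
 [ -61.   62.]]
bar y [-61.65391738  64.42135302] x -108.30451018023871
238 (array([ 0,  0,  0,  0,  0,  0,  0,  0,  0,  0,  5, 84, 33,  8, 10,  9, 10,
        4,  0,  0,  0,  0, 32]), array([-180, -174, -168, -162, -156, -150, -144, -138, -132, -126, -120,
       -114, -108, -102,  -96,  -90,  -84,  -78,  -72,  -66,  -60,  -54,
        -48,  -42])) [[-114.  -53.]
 [-104.    3.]
 [ -37.   63.]]
bar y [-56.20126538  65.56665357] x -109.93567381215485
(475, 1100, 3)
```

View pics/crop1.png

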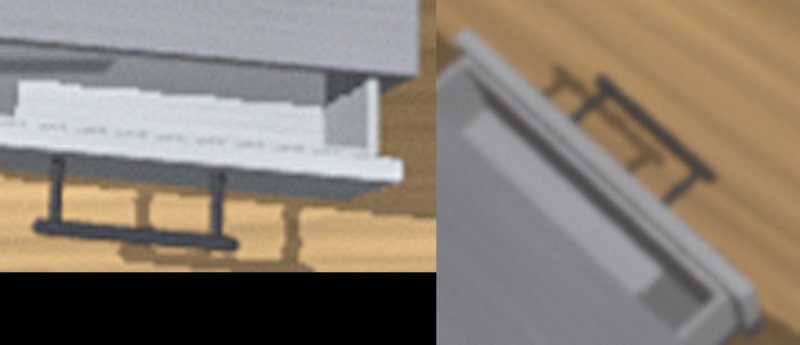

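The crops show the bar clear of the panel on two stems, and the inside of the pan's trough showing as a strip behind the front wall. Both views agree on the bar at z≈0.074, centred at about (0.546,-0.225), with unit yaw about -5.8°.

```bash
python3 -m handwheel '[[[-0.1,46.3,-21,6,0,0,-68.4],[-0.1,46.3,-21,6,0,0,-68.4],[-0.1,46.3,-21,6,0,0,-68.4],[-0.1,46.3,-21,6,0,0,-68.4],[-0.1,46.3,-21,6,0,0,-68.4],[-0.1,46.3,-21,6,0,0,-68.4],[-0.1,46.3,-21,6,0,0,-68.4],[-0.1,46.3,-21,6,0,0,-68.4],[-0.1,46.3,-21,6,0,0,-68.4],[-0.1,46.3,-21,6,0,0,-68.4]]]'
cat > d.py <<'E'
import sys
from h import *
# usage: d.py x y z yaw_of_tool_y_deg
a=list(map(float,sys.argv[1:])); s=st(); r=R.from_quat(np.array(s['eef_rot'])[[1,2,3,0]])
M=r.as_matrix(); print('pos',s['eef_pos'].round(4),'yaw y',np.degrees(np.arctan2(M[1,1],M[0,1])).round(2),'z',M[:,2].round(3),'op',round(s['opening'],3),'F',s['wrist_force'].round(1),'t',s['time_s'],'q6',round(s['q'][5],2))
if len(a)>=3: print('shift cm',delta(a[:3]).round(2))
if len(a)==4:
    y=np.radians(a[3]);Y=np.array([np.cos(y),np.sin(y),0]);Z=np.array([0,0,-1.]);T=np.c_[np.cross(Y,Z),Y,Z]
    print('turn',np.degrees((r.inv()*R.from_matrix(T)).as_rotvec()).round(2))
E
python3 d.py .546 -.225 .053 -5.8
```

```text
time_s: 1.35
eef_pos: [0.5449, -0.2244, 0.1706]
eef_rot: [-0.001, 0.741, 0.671, -0.0]
wrist_force: [0.5, -1.3, -0.6]
opening: 0.449
grasp_force: 0.0
pos [ 0.5449 -0.2244  0.1706] yaw y -5.69 z [-0.001  0.    -1.   ] op 0.449 F [ 0.5 -1.3 -0.6] t 1.35 q6 -0.49
shift cm [-0.05  0.13 11.76]
turn [-0.08 -0.02  0.11]
```

```bash
python3 -m handwheel '[[[-0.1,0,0.1,4,0,0,0],[-0.1,0,0.1,8,0,0,0],[-0.1,0,0.1,11.7,0,0,0],[-0.1,0,0.1,11.7,0,0,0],[-1,0,0.1,11.7,0,0,0],[-1,0,0.1,11.7,0,0,0],[-1,0,0.1,11.7,0,0,0],[-1,0,0.1,11.7,0,0,0]]]'
```

```text
time_s: 2.35
eef_pos: [0.5461, -0.2264, 0.0549]
eef_rot: [0.001, 0.742, 0.67, -0.0]
wrist_force: [-1.5, -5.5, 1.5]
opening: 0.102
grasp_force: 58.6
```

```bash
python3 -m handwheel '[[[-1,0,-2,0,0,0,0],[-1,0,-4.5,0,0,0,0],[-1,0,-7,0,0,0,0],[-1,0,-9.5,0,0,0,0],[-1,0,-12,0,0,0,0],[-1,0,-12.5,0,0,0,0],[-1,0,-13,0,0,0,0],[-1,0,-13,0,0,0,0]]]';python3 d.py
```

```text
time_s: 3.35
eef_pos: [0.417, -0.2121, 0.0549]
eef_rot: [0.0, 0.742, 0.67, 0.0]
wrist_force: [-0.1, 0.9, 6.6]
opening: 0.104
grasp_force: 62.4
pos [ 0.417  -0.2121  0.0549] yaw y -5.79 z [ 0.001 -0.    -1.   ] op 0.104 F [-0.1  0.9  6.6] t 3.35 q6 -0.62
```

```bash
python3 -m handwheel '[[[-1,0,-0.3,0,0,0,0],[-1,0,-0.5,0,0,0,0],[-1,0,-0.5,0,0,0,0]]]';python3 d.py
```

```text
time_s: 3.72
eef_pos: [0.4124, -0.2116, 0.0549]
eef_rot: [0.0, 0.742, 0.671, 0.0]
wrist_force: [-0.7, 1.6, 7.8]
opening: 0.102
grasp_force: 62.4
pos [ 0.4124 -0.2116  0.0549] yaw y -5.78 z [ 0.001 -0.    -1.   ] op 0.102 F [-0.7  1.6  7.8] t 3.725 q6 -0.63
```

```bash
python3 -m handwheel '[[[-1,0,-0.4,0,0,0,0],[-1,0,-0.8,0,0,0,0],[-1,0,-0.8,0,0,0,0]]]';python3 d.py
```

```text
time_s: 4.1
eef_pos: [0.4042, -0.2107, 0.0549]
eef_rot: [0.0, 0.742, 0.671, 0.0]
wrist_force: [-0.4, 1.9, 8.4]
opening: 0.099
grasp_force: 62.5
pos [ 0.4042 -0.2107  0.0549] yaw y -5.78 z [ 0.001  0.    -1.   ] op 0.099 F [-0.4  1.9  8.4] t 4.1 q6 -0.64
```

```bash
python3 -m handwheel '[[[-1,0,-0.3,0,0,0,0],[-1,0,-0.6,0,0,0,0],[-1,0,-0.6,0,0,0,0]]]';python3 d.py
```

```text
time_s: 4.47
eef_pos: [0.3994, -0.2101, 0.0549]
eef_rot: [0.001, 0.742, 0.67, 0.001]
wrist_force: [6.1, 2.4, 3.2]
opening: 0.103
grasp_force: 62.0
pos [ 0.3994 -0.2101  0.0549] yaw y -5.81 z [ 0.003 -0.    -1.   ] op 0.103 F [6.1 2.4 3.2] t 4.475 q6 -0.65
```

The stop is reached: the wrist force rises to 6 N with the drawer held. I'll release and clear the view.

```bash
python3 -m handwheel '[[[-0.1,0,0.1,0,0,0,0],[-0.1,0,0.1,0,0,0,0],[-0.1,0,0.1,0,0,0,0],[-0.1,0,0.1,-5,0,0,0],[-0.1,0,0.1,-11,0,0,0],[-0.1,-3,-2,-17,0,0,0],[-0.1,-9,-5,-18,0,0,0],[-0.1,-15,-8,-18,0,0,0],[-0.1,-21,-11,-18,0,0,0],[-0.1,-24,-11,-18,0,0,0]]]';python3 - <<'E'
from h import *
import cv2
t=grab('top');s=grab('scene')
a=t['frame'][150:290,330:530];b=s['frame'][70:260,110:330]
A=cv2.resize(a,(570,400),interpolation=3);B=cv2.resize(b,(463,400),interpolation=3)
cv2.imwrite('pics/c2.png',cv2.resize(np.hstack([A,B]),(800,310)))
E
```

```text
time_s: 5.72
eef_pos: [0.262, -0.4396, 0.2344]
eef_rot: [0.0, 0.743, 0.67, -0.0]
wrist_force: [0.8, 0.1, 0.5]
opening: 0.45
grasp_force: 0.0
```

View pics/c2.png

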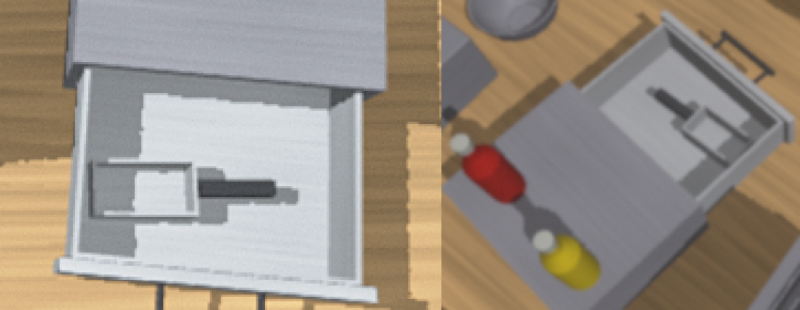

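The pan lies across the drawer: its trough is at about top pixel (396,236) and its dark handle runs from (420,235) to (455,235). In the scene view the handle is from about (211,126) to (232,143).

```bash
cat > pan.py <<'E'
from h import *
def handle(c,box):
    u0,v0,u1,v1=box; f=c['frame'][v0:v1,u0:u1].astype(int)
    m=((f.max(2)-f.min(2)<30)&(f.mean(2)<85)).astype(np.uint8)
    k,l,s,_=cv2.connectedComponentsWithStats(m);i=1+s[1:,4].argmax(); vv,uu=np.nonzero(l==i)
    return np.c_[uu+u0,vv+v0].astype(int)
def ends(uv):
    q=uv.mean(0);_,_,V=np.linalg.svd(uv-q);t=(uv-q)@V[0];return q,q+V[0]*t.min(),q+V[0]*t.max()
def tri(t,a,s,b):
    o1,d1=rays(t,[a]);o2,d2=rays(s,[b]);A=np.c_[d1[0],-d2[0]];k=np.linalg.lstsq(A,o2-o1,rcond=None)[0]
    p=o1+d1[0]*k[0];q=o2+d2[0]*k[1];return (p+q)/2,np.linalg.norm(p-q)
def run(tb,sb):
    t=grab('top') if not isinstance(tb,dict) else tb
if __name__=='__main__':
    t=pickle.load(open('top.pkl','rb'));s=pickle.load(open('scene.pkl','rb'))
    ht=handle(t,(410,222,470,248));hs=handle(s,(205,115,240,150))
    et,es=ends(ht),ends(hs);print(len(ht),len(hs),np.round(et,1).tolist(),np.round(es,1).tolist())
    for a,b in zip(et,es): print('tri',tri(t,a,s,b))
    print('tri swapped',tri(t,et[1],s,es[2]),tri(t,et[2],s,es[1]))
    for c,h in((t,ht),(s,hs)):
        P=cloud(c,h); print('depth z pct',np.nanpercentile(P[:,2],[10,50,90]).round(4))
        Q=plane(c,h,.054)[:,:2]; q=Q.mean(0);_,_,V=np.linalg.svd(Q-q);v=V[0]*np.sign(V[0][1]);p=(Q-q)@v
        print('centre',q.round(4),'yaw x',np.degrees(np.arctan2(v[1],v[0])).round(2),'len',p.min().round(4),p.max().round(4),'w',np.percentile(np.abs((Q-q)@[-v[1],v[0]]),95))
    # trough rim from depth
    for c in(t,s):
        vv,uu=np.mgrid[0:400,0:640];uv=np.c_[uu.ravel(),vv.ravel()];P=cloud(c,uv)
        m=(P[:,2]>.055)&(P[:,2]<.068)&(P[:,0]>.46)&(P[:,0]<.6)&(P[:,1]>-.25)&(P[:,1]<-.085);Q=P[m]
        r=cv2.minAreaRect(Q[:,:2].astype(np.float32)*1000);print('rim',m.sum(),np.round(cv2.boxPoints(r)).tolist(),np.median(Q[:,2]))
E
python3 pan.py
```

```text
Traceback (most recent call last):
  File "pan.py", line 16, in <module>
    ht=handle(t,(410,222,470,248));hs=handle(s,(205,115,240,150))
                                      ~~~~~~^^^^^^^^^^^^^^^^^^^^^
  File "pan.py", line 5, in handle
    k,l,s,_=cv2.connectedComponentsWithStats(m);i=1+s[1:,4].argmax(); vv,uu=np.nonzero(l==i)
                                                    ~~~~~~~~~~~~~~^^
ValueError: attempt to get argmax of an empty sequence
```

```bash
sed -i 's/(205,115,240,150)/(230,116,266,148)/' pan.py; python3 pan.py
```

```text
241 153 [[436.7, 235.0], [420.0, 235.0], [454.0, 235.1]] [[251.9, 133.8], [241.4, 126.5], [261.8, 140.7]]
tri (array([ 0.54688296, -0.25688228,  0.05007918]), np.float64(0.0016520000285462633))
tri (array([ 0.55654759, -0.22725872,  0.11848578]), np.float64(0.06221683342416948))
tri (array([ 0.54044618, -0.27213973,  0.02012101]), np.float64(0.07175346962500698))
tri swapped (array([ 0.54759732, -0.21750484,  0.05331929]), np.float64(0.00029381426854702787)) (array([ 0.54630743, -0.29808971,  0.04789702]), np.float64(0.0022478853884771713))
depth z pct [0.0532 0.0579 0.0601]
centre [ 0.5468 -0.2564] yaw x 89.14 len -0.0406 0.0396 w 0.007132526502875102
depth z pct [0.0509 0.0565 0.0589]
centre [ 0.548  -0.2541] yaw x 89.63 len -0.0391 0.0359 w 0.008715276461626821
rim 433 [[506.0, -244.0], [575.0, -252.0], [594.0, -86.0], [525.0, -79.0]] 0.061311756554134456
rim 394 [[459.0, -244.0], [571.0, -257.0], [588.0, -100.0], [476.0, -88.0]] 0.05988005837492122
```

```bash
python3 d.py .547 -.275 .031 -0.7
```

```text
pos [ 0.2617 -0.4417  0.2341] yaw y -6.07 z [-0.001 -0.001 -1.   ] op 0.449 F [0.1 0.6 0.7] t 5.825 q6 -1.16
shift cm [19.61 26.62 20.27]
turn [-0.04  0.07 -5.37]
```

```bash
python3 -m handwheel '[[[0.2,3.7,5,0,0,0,-5.4],[0.2,7.5,10,2,0,0,-5.4],[0.2,11,15,4,0,0,-5.4],[0.2,15,20,6,0,0,-5.4],[0.2,18,25,8,0,0,-5.4],[0.2,19.6,26.6,10,0,0,-5.4],[0.2,19.6,26.6,10,0,0,-5.4],[0.2,19.6,26.6,10,0,0,-5.4]]]'; python3 d.py .547 -.275 .031 -0.7
```

```text
time_s: 6.82
eef_pos: [0.548, -0.2694, 0.1344]
eef_rot: [-0.0, 0.709, 0.705, -0.0]
wrist_force: [0.5, -0.3, 0.1]
opening: 0.597
grasp_force: 0.0
pos [ 0.548  -0.2694  0.1344] yaw y -0.36 z [-0.001  0.    -1.   ] op 0.597 F [ 0.5 -0.3  0.1] t 6.825 q6 -0.64
shift cm [-0.56 -0.09 10.34]
turn [-0.04 -0.    0.34]
```

```bash
python3 -m handwheel '[[[0.2,-0.6,-0.1,4,0,0,0.3],[0.2,-0.6,-0.1,8,0,0,0.3],[0.2,-0.6,-0.1,10.3,0,0,0.3],[0.2,-0.6,-0.1,10.3,0,0,0.3],[-1,-0.6,-0.1,10.3,0,0,0.3],[-1,-0.6,-0.1,10.3,0,0,0.3],[-1,-0.6,-0.1,10.3,0,0,0.3],[-1,-0.6,-0.1,10.3,0,0,0.3],[-1,-0.6,-0.1,10.3,0,0,0.3]]]'; python3 d.py
```

```text
time_s: 7.95
eef_pos: [0.5485, -0.277, 0.0332]
eef_rot: [0.002, 0.711, 0.703, -0.0]
wrist_force: [-1.1, -2.0, 6.6]
opening: 0.201
grasp_force: 60.8
pos [ 0.5485 -0.277   0.0332] yaw y -0.69 z [ 0.002 -0.003 -1.   ] op 0.201 F [-1.1 -2.   6.6] t 7.95 q6 -0.65
```

```bash
python3 -m handwheel '[[[-1,0,0,-1,0,0,0],[-1,0,0,-3,0,0,0],[-1,0,0,-5,0,0,0],[-1,0,0,-7,0,0,0],[-1,0,0,-9,0,0,0],[-1,0,0,-11,0,0,0],[-1,0,0,-13,0,0,0],[-1,0,0,-13,0,0,0],[-1,0,0,-13,0,0,0]]]'; python3 d.py
python3 - <<'E'
from h import *
s=grab('scene','s3');print(st()['torque'])
E
```

```text
time_s: 9.07
eef_pos: [0.547, -0.2755, 0.1607]
eef_rot: [-0.001, 0.711, 0.703, -0.0]
wrist_force: [-0.4, -0.0, -3.5]
opening: 0.201
grasp_force: 59.6
pos [ 0.547  -0.2755  0.1607] yaw y -0.7 z [-0.001  0.001 -1.   ] op 0.201 F [-0.4 -0.  -3.5] t 9.075 q6 -0.65
[-0.29805674 -0.00793812 -0.03352004]
```

View pics/s3.png

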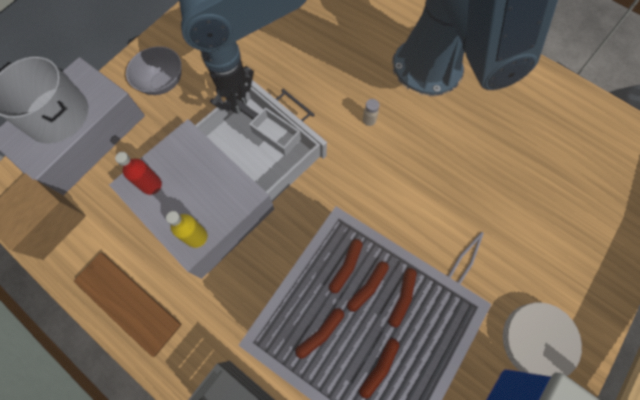

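The scene view shows the pan lifted clear of the drawer, held level at about (270,128).

```bash
python3 -m handwheel '[[[-1,2,-2,0,0,0,3],[-1,5,-5,0,0,0,8],[-1,8,-8,0,0,0,14],[-1,11,-10,0,0,0,20],[-1,15,-12,0,0,0,26],[-1,19,-14,0,0,0,32],[-1,23,-15,0,0,0,38],[-1,26,-15,0,0,0,43],[-1,27.5,-15,0,0,0,45],[-1,27.5,-15,0,0,0,45]]]'; python3 d.py .4113 .2635 .06 -86.7
```

```text
time_s: 10.38
eef_pos: [0.3998, 0.0021, 0.1605]
eef_rot: [-0.001, 0.926, 0.378, -0.001]
wrist_force: [-0.1, 0.1, -2.5]
opening: 0.197
grasp_force: 59.6
pos [0.3998 0.0021 0.1605] yaw y -45.55 z [-0.002  0.001 -1.   ] op 0.197 F [-0.1  0.1 -2.5] t 10.375 q6 0.5
shift cm [ 19.14 -17.84  10.06]
turn [-0.08  0.1  41.15]
```

```bash
python3 -m handwheel '[[[-1,1.5,-1.5,0,0,0,4],[-1,4,-4,0,0,0,10],[-1,7,-7,0,0,0,16],[-1,10,-10,0,0,0,22],[-1,13,-12.5,0,0,0,28],[-1,16,-15,0,0,0,34],[-1,18,-17,0,0,0,38],[-1,19.1,-17.8,0,0,0,41.1],[-1,19.1,-17.8,4,0,0,41.1],[-1,19.1,-17.8,4,0,0,41.1]]]'; python3 d.py .4113 .2635 .0112 -86.7
python3 - <<'E'
from h import *
t=grab('top','t4');s=grab('scene')
vv,uu=np.mgrid[0:400,0:640];uv=np.c_[uu.ravel(),vv.ravel()]
p=st()['eef_pos']
for c in(t,s):
    P=cloud(c,uv)-p; m=(P[:,0]>.06)&(P[:,0]<.19)&(abs(P[:,1])<.05)&(P[:,2]>.01)&(P[:,2]<.06);Q=P[m]
    r=cv2.minAreaRect(Q[:,:2].astype(np.float32)*1000);print('rim',m.sum(),np.round(cv2.boxPoints(r)).tolist())
    for a,b in((.06,.1),(.1,.14),(.14,.18)):
        k=Q[(Q[:,0]>a)&(Q[:,0]<b)]; print(a,len(k),np.percentile(k[:,2],[50,80,95]).round(4) if len(k) else '')
E
```

```text
time_s: 11.62
eef_pos: [0.4102, 0.2603, 0.1179]
eef_rot: [0.001, 1.0, 0.028, -0.004]
wrist_force: [-0.4, 0.3, -4.6]
opening: 0.199
grasp_force: 59.5
pos [0.4102 0.2603 0.1179] yaw y -86.79 z [-0.009 -0.003 -1.   ] op 0.199 F [-0.4  0.3 -4.6] t 11.625 q6 1.84
shift cm [ 0.22 -0.34 10.67]
turn [ 0.13  0.5  -0.09]
rim 491 [[59.0, 32.0], [62.0, -29.0], [176.0, -23.0], [172.0, 39.0]]
0.06 194 [0.0213 0.0232 0.0243]
0.1 128 [0.02   0.0212 0.0223]
0.14 169 [0.0185 0.0201 0.0216]
rim 360 [[59.0, 35.0], [61.0, -25.0], [174.0, -21.0], [172.0, 40.0]]
0.06 158 [0.0227 0.0247 0.0261]
0.1 71 [0.0228 0.0241 0.0255]
0.14 131 [0.0207 0.0224 0.0235]
```

View pics/t4.png

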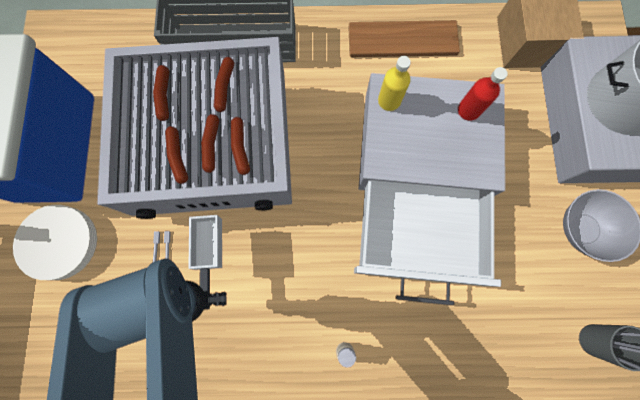

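The pan is over the table in front of the grill, with its trough at (205,242). It is level and aligned at 3.5°. The tongs at (160,245) are to its left and clear. Next I lower it slowly.

```bash
python3 -m handwheel '[[[-1,0.2,-0.3,2,0,0.5,0],[-1,0.2,-0.3,4,0,0.5,0],[-1,0.2,-0.3,6,0,0.5,0],[-1,0.2,-0.3,8,0,0.5,0],[-1,0.2,-0.3,9,0,0.5,0],[-1,0.2,-0.3,9.5,0,0.5,0],[-1,0.2,-0.3,9.9,0,0.5,0],[-1,0.2,-0.3,9.9,0,0.5,0],[-1,0.2,-0.3,9.9,0,0.5,0]]]'; python3 d.py .4113 .2635 .0112 -86.7
```

```text
time_s: 12.85
eef_pos: [0.4153, 0.2651, 0.0227]
eef_rot: [-0.0, 1.0, 0.028, 0.005]
wrist_force: [-0.3, 0.0, -3.1]
opening: 0.202
grasp_force: 59.5
pos [0.4153 0.2651 0.0227] yaw y -86.79 z [ 0.009  0.001 -1.   ] op 0.202 F [-0.3  0.  -3.1] t 12.85 q6 1.85
shift cm [-0.42  0.14  1.15]
turn [-0.01 -0.54 -0.09]
```

```bash
python3 -m handwheel '[[[-1,-0.3,0,0.3,0,-0.5,0],[-1,-0.3,0,0.6,0,-0.5,0],[-1,-0.3,0,0.9,0,-0.5,0],[-1,-0.3,0,1.1,0,-0.5,0],[-1,-0.3,0,1.1,0,-0.5,0],[-1,-0.3,0,1.1,0,-0.5,0]]]'; python3 d.py
```

```text
time_s: 13.6
eef_pos: [0.4122, 0.265, 0.0116]
eef_rot: [-0.0, 1.0, 0.028, 0.0]
wrist_force: [-4.8, -0.1, 5.0]
opening: 0.196
grasp_force: 60.7
pos [0.4122 0.265  0.0116] yaw y -86.79 z [ 0.001  0.    -1.   ] op 0.196 F [-4.8 -0.1  5. ] t 13.6 q6 1.84
```

```bash
python3 -m handwheel '[[[-0.3,0,0,0,0,0,0],[-0.3,0,0,0,0,0,0],[-0.3,0,0,0,0,0,0],[-0.3,0,0,0,0,0,0]]]'
cat > rim.py <<'E'
from h import *
t=grab('top');s=grab('scene')
vv,uu=np.mgrid[0:400,0:640];uv=np.c_[uu.ravel(),vv.ravel()]
p=st()['eef_pos'];y=np.radians(3.3);ex=np.array([np.cos(y),np.sin(y)]);ey=np.array([-ex[1],ex[0]])
for c in(t,s):
    P=cloud(c,uv);D=P-p; m=(D[:,0]>.055)&(D[:,0]<.19)&(abs(D[:,1])<.05)&(P[:,2]>.028)&(P[:,2]<.055)
    Q=P[m];g=Q[:,:2]-[.611,.275];G=np.c_[g@ex,g@ey]*1000
    r=cv2.minAreaRect(G.astype(np.float32));print('rim in grill frame',m.sum(),np.round(cv2.boxPoints(r)).tolist(),'c',np.round(r[0]))
    print('z near/far',[np.percentile(Q[(D[m,0]>a)&(D[m,0]<b),2],80).round(4) for a,b in((.055,.09),(.13,.18))])
E
python3 rim.py;python3 d.py
```

```text
time_s: 14.1
eef_pos: [0.4121, 0.2648, 0.0112]
eef_rot: [-0.0, 1.0, 0.028, 0.0]
wrist_force: [0.4, -0.3, 0.0]
opening: 0.351
grasp_force: 0.0
rim in grill frame 412 [[-145.0, -29.0], [-23.0, -32.0], [-22.0, 29.0], [-144.0, 31.0]] c [-83.  -0.]
z near/far [np.float64(0.0403), np.float64(0.0405)]
rim in grill frame 193 [[-143.0, 33.0], [-143.0, -27.0], [-50.0, -27.0], [-51.0, 33.0]] c [-97.   3.]
z near/far [np.float64(0.0401), np.float64(0.0404)]
pos [0.4121 0.2648 0.0112] yaw y -86.8 z [-0.  0. -1.] op 0.35 F [-0.2 -0.8 -0.5] t 14.2 q6 1.84
```

```bash
python3 -m handwheel '[[[-1,0,0,0,0,0,0],[-1,0,0,0,0,0,0],[-1,0,0,0,0,0,0],[-1,2,0,0,0,0,0],[-1,5,0,0,0,0,0],[-1,8,0,0,0,0,0],[-1,11,0,0,0,0,0],[-1,13,0,0,0,0,0],[-1,13.8,0,0,0,0,0],[-1,13.8,0,0,0,0,0]]]'; python3 d.py
```

```text
time_s: 15.45
eef_pos: [0.5505, 0.2725, 0.0114]
eef_rot: [-0.0, 1.0, 0.028, 0.0]
wrist_force: [1.0, -1.3, 1.7]
opening: 0.202
grasp_force: 59.5
pos [0.5505 0.2725 0.0114] yaw y -86.81 z [ 0.001  0.    -1.   ] op 0.202 F [ 1.  -1.3  1.7] t 15.45 q6 1.78
```

```bash
python3 -m handwheel '[[[-1,0.3,0,0,0,0,0],[-1,0.6,0,0,0,0,0],[-1,0.6,0,0,0,0,0]]]'; python3 d.py;  python3 -m handwheel '[[[-1,0.2,0,0,0,0,0],[-1,0.4,0,0,0,0,0],[-1,0.4,0,0,0,0,0]]]'; python3 d.py
```

```text
time_s: 15.82
eef_pos: [0.5545, 0.273, 0.0113]
eef_rot: [0.0, 1.0, 0.028, -0.001]
wrist_force: [-5.3, -0.2, 5.7]
opening: 0.194
grasp_force: 60.1
pos [0.5545 0.273  0.0113] yaw y -86.78 z [-0.002 -0.    -1.   ] op 0.194 F [-5.3 -0.2  5.7] t 15.825 q6 1.78
time_s: 16.2
eef_pos: [0.555, 0.273, 0.0111]
eef_rot: [0.001, 1.0, 0.028, -0.005]
wrist_force: [-18.3, -2.4, 17.9]
opening: 0.199
grasp_force: 61.6
pos [0.555  0.273  0.0111] yaw y -86.74 z [-0.009 -0.002 -1.   ] op 0.199 F [-18.3  -2.4  17.9] t 16.2 q6 1.78
```

```bash
python3 -m handwheel '[[[-1,-0.5,0,0,0,0,0],[-0.2,-0.5,0,0,0,0,0],[-0.2,-0.5,0,0,0,0,0],[-0.2,-0.5,0,0,0,0,0],[-0.2,-0.5,0,-3,0,0,0],[-0.2,-1,0,-8,0,0,0],[-0.2,-4,0,-13,0,0,0],[-0.2,-8,0,-17,0,0,0],[-0.2,-13,0,-19,0,0,0],[-0.2,-13,0,-19,0,0,0]]]'
python3 - <<'E'
from h import *
t=grab('top');s=grab('scene')
a=t['frame'][170:310,130:330];b=t['frame'][200:320,340:520]
cv2.imwrite('pics/c5.png',np.hstack([cv2.resize(a,(400,280),interpolation=3),cv2.resize(b,(400,280),interpolation=3)]))
E
python3 d.py .47 -.21 .2 -5.8
```

```text
time_s: 17.45
eef_pos: [0.4284, 0.2663, 0.2033]
eef_rot: [-0.001, 1.0, 0.029, 0.001]
wrist_force: [0.6, 0.2, -0.2]
opening: 0.399
grasp_force: 0.0
pos [0.4303 0.266  0.2018] yaw y -86.78 z [ 0.002  0.    -1.   ] op 0.401 F [ 0.7 -0.5 -0.4] t 17.55 q6 1.83
shift cm [ 1.29 47.75  0.17]
turn [ 5.000e-02 -1.000e-01 -8.098e+01]
```

View pics/c5.png

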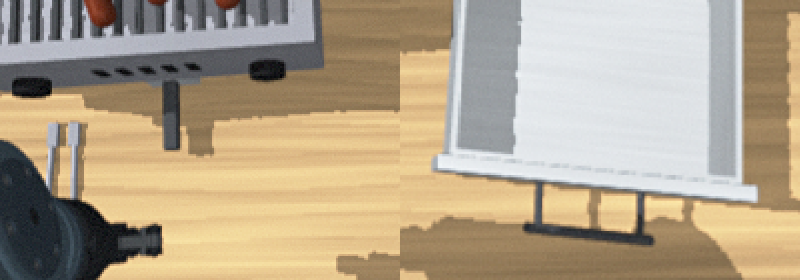

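The pan is home: only its handle shows, at crop (171,118), and it is straight. The tongs haven't moved. The empty drawer is still fully out, with its bar at crop right (590,235).

```bash
python3 -m handwheel '[[[-0.1,-3,5,0,0,0,-9],[-0.1,-4,11,0,0,0,-18],[-0.1,-5,17,0,0,0,-28],[-0.1,-5.7,23,0,0,0,-38],[-0.1,-5.7,29,0,0,0,-48],[-0.1,-5.7,35,0,0,0,-58],[-0.1,-5.7,41,0,0,0,-67],[-0.1,-5.7,46,0,0,0,-76],[-0.1,-5.7,47.4,0,0,0,-81],[-0.1,-5.7,47.4,0,0,0,-81]]]'; python3 d.py .3994 -.210 .055 -5.8
```

```text
time_s: 18.8
eef_pos: [0.3996, -0.2148, 0.2006]
eef_rot: [-0.0, 0.743, 0.669, -0.0]
wrist_force: [-0.3, 0.9, 0.0]
opening: 0.449
grasp_force: 0.0
pos [ 0.3996 -0.2148  0.2006] yaw y -5.98 z [-0.001 -0.    -1.   ] op 0.449 F [-0.3  0.9  0. ] t 18.8 q6 -0.65
shift cm [ 0.48 -0.06 14.56]
turn [-0.05  0.01 -0.18]
```

```bash
python3 -m handwheel '[[[-0.1,0.4,0,4,0,0,-0.2],[-0.1,0.4,0,8,0,0,-0.2],[-0.1,0.4,0,12,0,0,-0.2],[-0.1,0.4,0,14.5,0,0,-0.2],[-0.1,0.4,0,14.5,0,0,-0.2],[-1,0.4,0,14.5,0,0,-0.2],[-1,0.4,0,14.5,0,0,-0.2],[-1,0.4,0,14.5,0,0,-0.2],[-1,0.4,0,14.5,0,0,-0.2]]]'; python3 d.py
```

```text
time_s: 19.92
eef_pos: [0.4009, -0.2072, 0.0574]
eef_rot: [0.001, 0.741, 0.672, 0.0]
wrist_force: [0.8, 1.9, 5.5]
opening: 0.105
grasp_force: 58.9
pos [ 0.4009 -0.2072  0.0574] yaw y -5.61 z [ 0.002 -0.001 -1.   ] op 0.105 F [0.8 1.9 5.5] t 19.925 q6 -0.64
```

```bash
python3 -m handwheel '[[[-1,0,2,0,0,0,0],[-1,0,4.5,0,0,0,0],[-1,0,7,0,0,0,0],[-1,0,9.5,0,0,0,0],[-1,0,12,0,0,0,0],[-1,0,14.5,0,0,0,0],[-1,0,17,0,0,0,0],[-1,0,18.5,0,0,0,0],[-1,0,19,0,0,0,0],[-1,0,19,0,0,0,0]]]'; python3 d.py; python3 -m handwheel '[[[-1,0,0.4,0,0,0,0],[-1,0,0.8,0,0,0,0],[-1,0,0.8,0,0,0,0]]]'; python3 d.py
```

```text
time_s: 21.18
eef_pos: [0.5903, -0.2283, 0.0576]
eef_rot: [0.003, 0.741, 0.672, -0.001]
wrist_force: [-0.5, -8.7, 1.0]
opening: 0.1
grasp_force: 60.0
pos [ 0.5903 -0.2283  0.0576] yaw y -5.62 z [ 0.003 -0.005 -1.   ] op 0.1 F [-0.5 -8.7  1. ] t 21.175 q6 -0.46
time_s: 21.55
eef_pos: [0.5962, -0.2289, 0.0575]
eef_rot: [0.001, 0.741, 0.672, -0.002]
wrist_force: [-6.6, -8.1, 6.5]
opening: 0.104
grasp_force: 60.5
pos [ 0.5962 -0.2289  0.0575] yaw y -5.62 z [-0.001 -0.004 -1.   ] op 0.104 F [-6.6 -8.1  6.5] t 21.55 q6 -0.45
```

```bash
python3 -m handwheel '[[[-1,0,0.2,0,0,0,0],[-1,0,0.2,0,0,0,0],[-0.2,0,0,0,0,0,0],[-0.2,0,0,0,0,0,0],[-0.2,0,0,0,0,0,0],[-0.2,0,0,-5,0,0,0],[-0.2,0,0,-11,0,0,0],[-0.2,-5,-5,-14,0,0,0],[-0.2,-10,-10,-15,0,0,0],[-0.2,-14,-15,-15,0,0,0]]]'; python3 -m handwheel '[[[-0.2,-4,-5,0,0,0,0],[-0.2,-8,-10,0,0,0,0],[-0.2,-8,-10,0,0,0,0]]]'
python3 - <<'E'
from h import *
grab('top','t6');grab('scene','s6')
E
```

```text
time_s: 22.8
eef_pos: [0.4533, -0.3383, 0.2066]
eef_rot: [0.002, 0.74, 0.672, -0.0]
wrist_force: [0.5, -0.7, 0.3]
opening: 0.403
grasp_force: 0.0
time_s: 23.18
eef_pos: [0.3436, -0.409, 0.2053]
eef_rot: [0.0, 0.743, 0.67, -0.0]
wrist_force: [0.6, 0.2, 0.1]
opening: 0.398
grasp_force: 0.0
```

View pics/t6.png

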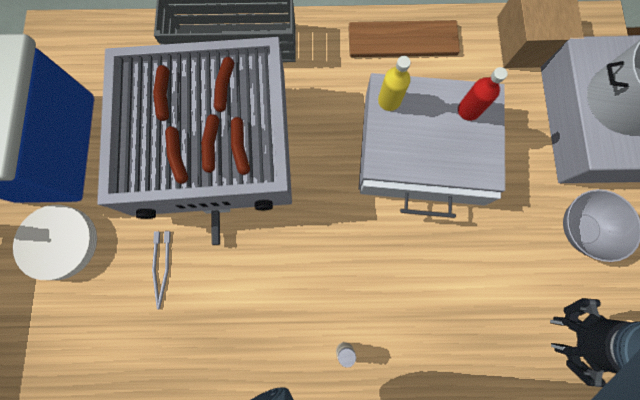

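The drawer is shut, the pan's handle sticks out at (215,226), and the tongs are unmoved at (162,270). One quick numeric check before handing in.

Run:
```python
from h import *
from pan import handle
t=pickle.load(open('top.pkl','rb'));y=np.radians(3.3);ex=np.array([np.cos(y),np.sin(y)]);ey=np.array([-ex[1],ex[0]])
uv=handle(t,(205,214,225,252));g=plane(t,uv,.034)[:,:2]-[.611,.275];G=np.c_[g@ex,g@ey]*1000
print('pan handle end x',G[:,0].min(),'y',np.median(G[:,1]))
uv=handle(t,(395,206,465,222));print('bar',plane(t,uv,.074).mean(0), len(uv))
```

```text
pan handle end x -75.74988480307135 y -1.1842029037780173
bar [ 0.59727926 -0.23628346  0.074     ] 226
```

```bash
python3 -c "
from bench import ctrl; print(ctrl.hand_in())"
```

```text
the job is handed in; nothing more can be done
None
```

The job is handed in after about 23 s of robot time, though no verdict came back: by my last measurements the drip pan is straight under the grill against the stop bar with only its handle out, the drawer is shut, and the tongs lie where they were.

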